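# Loosen the left-hand nut on the film spindle

### The job

The fat white roll of film is to come off its upright spindle: crack loose the notched bar nut on top of it by about a sixth of a turn (60 degrees; 45 is the least), then let go. That nut has a left-hand thread, so it loosens clockwise seen from above and will not budge the other way. Leave the nuts of the thin roll and the bare core as they are.

Things in the scene. Friction and masses are not known exactly. Their poses are not given: they have to be found in the camera images.
- fat_nut_grip (a point): middle of the nut on the fattest (106 mm) of three upright rolls: steel bar 70 x 12 x 22 mm high, two notches across its top (7 mm wide, 10 deep, 22 from the middle), the mark of a left-hand thread. Point: on the vertical axis, half-way up the bar, 145 mm above the table; x along the bar, y across (grip 12 mm), z up; it turns with the nut. Under the bar a neck 12 mm thick, 22 high, then the roll; a stud tops the bar by 6.
- fat_nut (a joint): turn of that left-hand nut, rad: 0 = tight (start), grows as it is turned CLOCKWISE seen from above (loosening), free to 2.0. Stiff: about 0.2 N m all the way; stays where it is left. Anticlockwise from 0 it is hard against its seat.
- thin_nut (a joint): turn of the nut on the thin white roll (68 mm across), rad: the same size of bar without notches, on an ordinary right-hand thread; starts tight at 0 and is to stay there; clockwise it is hard against its seat, anticlockwise it would loosen (values below 0).
- core_nut (a joint): turn of the nut on the bare brown cardboard core (42 mm across): like that of the thin roll, ordinary right-hand thread, bar without notches; starts tight at 0 and is to stay there.

How it is judged:
By the outcome, as a careful person would: the job done as asked, in the order asked, and still so for the second after the job is handed in, with the robot touching nothing.
It also fails if it takes over 32 s, if anything falls off the work surface, if the arm or the gripper's body presses on something with over 40 N, if the wrist force passes 120 N, or if a joint passes its speed limit or range.

### The arm

A 6-joint arm with a two-finger parallel gripper is mounted at the origin on the work surface. World frame = base frame: x ahead of the robot, y to its left, z up, the work surface at z = 0. Lengths are in m, angles in rad, forces in N, time in s.
With the tool pointing down it reaches from about 0.35 to 0.975 m from the base axis. Payload 4.9 kg.
Tool frame: the origin (TCP) lies on the centre line of the jaws, within the pads' length; the fingertips stand 14 mm ahead of it and the grasp point (between the pads) lies 5 mm behind it; z points along the fingers, y is the line along which they close (so a half turn about z gives the same grasp; the last joint's range is limited). The gripper opens to 85 mm and grips with 20 to 120 N. Pads are 22 mm wide; open, the fingers measure 114 mm over their backs; the gripper's body (76 mm by 85 mm) begins 54 mm behind the grasp point. The pads swing forward as they close: fully open they stand 13 mm farther back than shut.
Start: joints at [-1.332, 0.053, 1.613, -0, 1.476, -0.119], TCP at [0.219, -0.585, 0.245] pointing down, gripper open.
Joint ranges: [-3.01, 3.01], [-1.01, 2.22], [0.06, 2.58], [-1.02, 4.17], [0.09, 2.62], [-3.14, 3.14]. Speed limits (rad/s): [2.57, 2.57, 3.14, 3.14, 3.14, 3.14].

### API

Orientations are given as a unit quaternion [w, x, y, z].
In Python, from plant import * gives the robot as it stands.
- The arm moves only by the tool send_rows, never from a script. Its argument "steps" is a list of rows, each an object with "translation": the shift along the tool's x, y, z in cm, a list of three; "delta_rot": the turn, a rotation vector about the tool's x, y, z in rad, a list of three; "jaw": the finger opening in cm, from 0 to 8.54. In form: [{"translation": [dx, dy, dz], "delta_rot": [rx, ry, rz], "jaw": jaw}, ...]. A call has exactly 8 rows; each row is the pose to reach, as a shift and turn from the pose commanded when the call began, along the tool's axes at that moment; what a row does not reach only later rows make up. A row lasts 1/10 s, in which the tool goes at most 50 mm and 8.59 degrees, less where a joint would pass 70% of its speed; a pose out of reach is approached as far as the arm can. A call with a gripper value outside its range is refused whole. The fingers move at their own pace and stop on an object; the grip force is fixed at half the most. Time passes only in rows, so rows that repeat a pose let the fingers close, or fill a call up. It gives the time, the measured TCP pose, the force, the opening and the grip force at its end, in the units of the state.
- state(): the state, without advancing time (a new reading comes with each control period).
- grab_frame(name): name is "scene" or "top"; returns a dict with "pixels" (384x512x3 uint8, blue, green, red), "range_z" (384x512 float32, m along the optical axis (not along the pixel's ray), 0 where there is no reading), "fx", "fy", "cx", "cy" (pixels), "rvec" (rotation vector, rad) and "tvec" (3), from world to camera coordinates, as OpenCV has them. Camera axes: x right, y down, z forward; pixel columns grow to the right and rows downward; lengths in m; the calibration is good to about 2 mm. A picture is of the moment at which its call begins.
- job_done(): hands the job in; it is judged then, once.
The state is a dict: "time": time; "joint_pos": joint angles; "joint_vel": joint speeds; "joint_efforts": joint torques, N m; "tool_pos": TCP position; "tool_rot": TCP orientation; "contact_force": force on the tool from outside, world axes, zero at the start; "ft_torque": the same for the moment, N m; "gripper_width": opening from 0.0 (shut) to 1.0 (fully open); "grasp_force": force on a finger pad.
Only numpy, scipy, OpenCV 4.12 (cv2) and the standard library are available. Lean on these libraries where they do the work, as an engineer would, in place of code of your own. Each camera call takes 0.05 s, during which the arm holds its last target. There are 200 camera calls.

## Working session

There is one attempt and no reset: what is moved stays moved. The work goes in short steps, Python scripts to look and compute and a tool call to move; the robot and the scene stay as the last step left them, time stands still between calls to the robot, and variables do not carry over. Pictures are saved under pics/ and viewed, at most 10 in all, crops included, and the job is handed in when it is done.

Besides the shell and the picture viewer there is one more tool, called after "Call:" as name(argument=value, ...) on one line, values as JSON. send_rows: Moves the arm, as the interface text tells. Its arguments: {"type":"object","properties":{"steps":{"type":"array","items":{"type":"object","properties":{"translation":{"type":"array","items":{"type":"number"}},"delta_rot":{"type":"array","items":{"type":"number"}},"jaw":{"type":"number"}}}}},"required":["steps"]}

```bash
mkdir -p pics
cat > h.py <<'E'
from plant import *
import numpy as np, cv2
def cloud(f):
    z=f["range_z"].astype(float); v,u=np.indices(z.shape)
    c=np.stack([(u-f["cx"])/f["fx"]*z,(v-f["cy"])/f["fy"]*z,z],-1)
    R=cv2.Rodrigues(np.array(f["rvec"],float))[0]
    w=(c-np.array(f["tvec"]).ravel())@R
    w[z==0]=np.nan
    return w
E
python3 - <<'E'
from h import *
for n in ("scene","top"):
    f=grab_frame(n); cv2.imwrite(f"pics/{n}0.png",f["pixels"]); np.save(f"{n}0.npy",cloud(f))
    w=np.load(f"{n}0.npy"); m=(w[...,2]>.12)&(w[...,2]<.18)
    print(n,m.sum(),f["fx"]); 
    k,l,s,c=cv2.connectedComponentsWithStats(m.astype(np.uint8))
    for i in range(1,k):
        if s[i,4]>15: p=w[l==i]; print(s[i],p.mean(0).round(3),p.min(0).round(3),p.max(0).round(3))
print(state())
E
```

```text
scene 1755 355.471270321467
[ 60  70  55  27 740] [ 0.044 -0.037  0.15 ] [-0.03  -0.067  0.12 ] [0.068 0.014 0.18 ]
[159  88  10  11  19] [0.232 0.054 0.178] [0.226 0.036 0.174] [0.235 0.071 0.18 ]
[285 109  28  22 294] [0.502 0.214 0.149] [0.486 0.182 0.12 ] [0.514 0.251 0.164]
[244 160  13  34 230] [0.524 0.025 0.152] [0.49  0.005 0.12 ] [0.552 0.053 0.164]
[123 269  44  24 471] [ 0.53  -0.256  0.152] [ 0.508 -0.289  0.121] [ 0.548 -0.222  0.164]
top 585 443.5185554009002
[245 194  20  28 181] [0.522 0.029 0.152] [0.491 0.007 0.128] [0.553 0.053 0.163]
[360 194  32  18 224] [ 0.528 -0.253  0.151] [ 0.509 -0.288  0.121] [ 0.549 -0.221  0.164]
[159 213  32  12 180] [0.5   0.217 0.154] [0.487 0.184 0.123] [0.514 0.253 0.164]
{'time': 0.1, 'joint_pos': array([-1.33202890e+00,  5.32737091e-02,  1.61416174e+00, -1.90117136e-05,
        1.47603707e+00, -1.19003760e-01]), 'joint_vel': array([-0.00064758, -0.00076245, -0.00279029,  0.00106864,  0.00123137,
        0.00068146]), 'joint_efforts': array([ 1.30664233e-03, -3.94903672e+01, -3.71363461e+01, -4.93066511e-05,
        3.93007620e-03, -1.25719663e-05]), 'tool_pos': array([ 0.21872954, -0.58488883,  0.24419356]), 'tool_rot': array([-9.37679919e-04,  9.84041997e-01,  1.77933877e-01, -6.56965573e-05]), 'contact_force': array([-0.02141064, -0.78428876, -0.71743509]), 'ft_torque': array([-0.08405273, -0.01396439, -0.00285332]), 'grasp_force': 0.0, 'gripper_width': 1.0053098993589533}
```

View pics/top0.png

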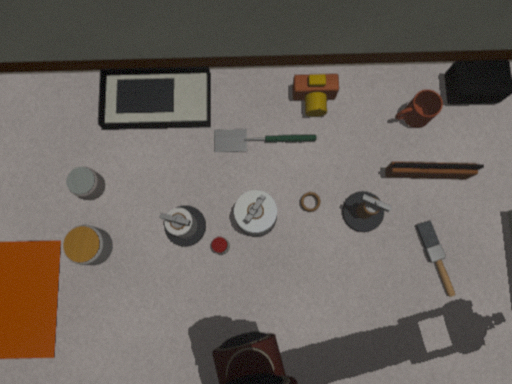

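View pics/scene0.png

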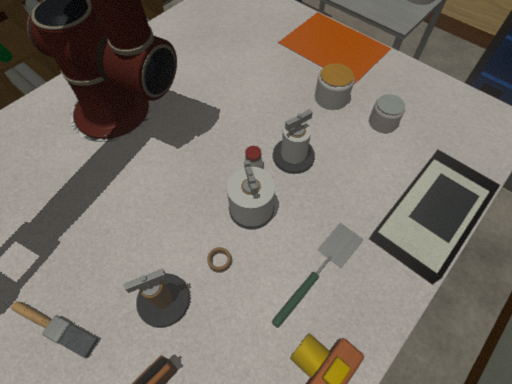

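The top view shows the fat roll at about (255,212) with its notched bar running up and to the right. The thin roll is at (180,222) and the bare core at (365,208). In the scene view the fat roll is at (251,190). Next I fit the bar's axis.

```bash
cat >> h.py <<'E'
def fit(w,tag=""):
    m=(w[...,2]>.138)&(w[...,2]<.168)&(np.hypot(w[...,0]-.523,w[...,1]-.028)<.045)
    p=w[m][:,:2].astype(np.float32)
    (c,s,a)=cv2.minAreaRect(p*1000)
    b=cv2.boxPoints((c,s,a)); e=[b[1]-b[0],b[2]-b[1]]; e=max(e,key=np.linalg.norm)
    vx,vy,x0,y0=cv2.fitLine(p,cv2.DIST_HUBER,0,.001,.001).ravel()
    print(tag,len(p),"rect",np.round(c,1),np.round(s,1),np.degrees(np.arctan2(e[1],e[0]))%180,"line",np.degrees(np.arctan2(vy,vx))%180,x0,y0)
    r=(w[...,2]>.10)&(w[...,2]<.118)&(np.hypot(w[...,0]-.523,w[...,1]-.028)<.065)
    print(" roll",cv2.minEnclosingCircle((w[r][:,:2]*1000).astype(np.float32)))
E
python3 - <<'E'
from h import *
for n in ("scene","top"): fit(np.load(f"{n}0.npy"),n)
im=cv2.imread("pics/top0.png")[180:245,140:400]; cv2.imwrite("pics/crop1.png",cv2.resize(im,None,fx=3,fy=3,interpolation=2))
from scipy.spatial.transform import Rotation as R
print(R.from_quat(state()["tool_rot"],scalar_first=True).as_matrix().round(3))
E
```

```text
scene 218 rect [520.9  28.8] [12.4 71.5] 145.68555 line 145.82994 0.52366924 0.025843455
 roll ((521.1467895507812, 28.579362869262695), 53.03767776489258)
top 172 rect [522.5  29.7] [12.5 70.2] 145.77554 line 145.42056 0.52174497 0.029605102
 roll ((522.8267211914062, 29.56967544555664), 52.9897575378418)
[[ 0.937  0.35  -0.   ]
 [ 0.35  -0.937  0.002]
 [ 0.    -0.002 -1.   ]]
```

View pics/crop1.png

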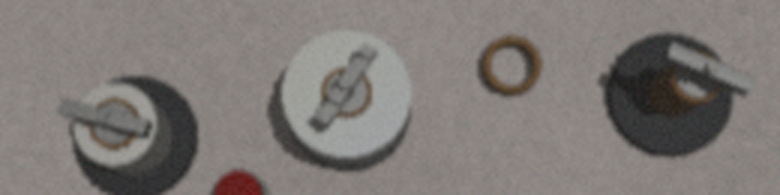

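The crop shows the notched bar on the fat roll, from (317,125) to (370,50), with its centre at about (346,90). In world coordinates the bar is at about (0.5217, 0.0292) and 145.7°. For the range of joint 6 I'll turn the tool by −2.185 rad (tool x to 145.7°), which leaves room for the clockwise turn.

Call:
send_rows(steps=[{"translation": [1.5,-1.4,0],"delta_rot": [0,0,-0.07],"jaw": 8.5},{"translation": [4.5,-4.2,0],"delta_rot": [0,0,-0.2],"jaw": 8.5},{"translation": [7.6,-7.2,0],"delta_rot": [0,0,-0.34],"jaw": 8.5},{"translation": [10.7,-10.1,0],"delta_rot": [0,0,-0.48],"jaw": 8.5},{"translation": [13.8,-13.0,0],"delta_rot": [0,0,-0.62],"jaw": 8.5},{"translation": [16.9,-15.9,0],"delta_rot": [0,0,-0.76],"jaw": 8.5},{"translation": [20.0,-18.8,0],"delta_rot": [0,0,-0.9],"jaw": 8.5},{"translation": [23.0,-21.7,0],"delta_rot": [0,0,-1.04],"jaw": 8.5}])

```text
time: 0.9
tool_pos: [0.3586, -0.2998, 0.2448]
tool_rot: [-0.0, 0.764, 0.645, 0.0]
contact_force: [1.0, -0.6, -0.0]
gripper_width: 0.996
grasp_force: 0.0
```

```bash
cat >> h.py <<'E'
from scipy.spatial.transform import Rotation as R
def delta(pos,yaw_deg):
    s=state(); M=R.from_quat(s["tool_rot"],scalar_first=True)
    T=R.from_matrix(np.array([[np.cos(a:=np.radians(yaw_deg)),np.sin(a),0],[np.sin(a),-np.cos(a),0],[0,0,-1.]]))
    x=M.as_matrix()[:,0]
    print("t",s["time"],"pos",s["tool_pos"].round(4),"yaw",np.degrees(np.arctan2(x[1],x[0])).round(2),"j",s["joint_pos"].round(3),"F",s["contact_force"].round(1),"T",s["ft_torque"].round(2),"w",s["gripper_width"],"g",s["grasp_force"])
    print("trans cm",(M.inv().apply(np.array(pos)-s["tool_pos"])*100).round(2),"rot",(M.inv()*T).as_rotvec().round(3))
E
python3 -c "
from h import *
delta((.5217,.0292,.245),145.7)"
```

```text
t 0.9 pos [ 0.3586 -0.2998  0.2448] yaw 80.4 j [-0.856 -0.339  1.966  0.     1.515 -0.688] F [ 1.  -0.6 -0. ] T [-0.03 -0.02  0.02] w 0.9961450119184339 g 0.0
trans cm [35.16 10.6  -0.  ] rot [ 0.   -0.   -1.14]
```

Call:
send_rows(steps=[{"translation": [4.7,1.42,0],"delta_rot": [0,0,-0.145],"jaw": 8.5},{"translation": [9.4,2.83,0],"delta_rot": [0,0,-0.29],"jaw": 8.5},{"translation": [14.1,4.25,0],"delta_rot": [0,0,-0.435],"jaw": 8.5},{"translation": [18.8,5.67,0],"delta_rot": [0,0,-0.58],"jaw": 8.5},{"translation": [23.5,7.08,0],"delta_rot": [0,0,-0.725],"jaw": 8.5},{"translation": [28.2,8.5,0],"delta_rot": [0,0,-0.87],"jaw": 8.5},{"translation": [32.5,9.8,0],"delta_rot": [0,0,-1.015],"jaw": 8.5},{"translation": [35.16,10.6,0],"delta_rot": [0,0,-1.14],"jaw": 8.5}])

```text
time: 1.7
tool_pos: [0.5237, 0.0294, 0.2448]
tool_rot: [-0.0, 0.293, 0.956, 0.0]
contact_force: [0.5, -0.4, -0.1]
gripper_width: 1.003
grasp_force: 0.0
```

```bash
python3 -c "
from h import *
delta((.5217,.0292,.141),145.7)"
```

```text
t 1.7 pos [0.5237 0.0294 0.2448] yaw 145.87 j [-8.600e-02 -1.890e-01  1.844e+00  1.000e-03  1.488e+00 -1.061e+00] F [ 0.5 -0.4 -0.1] T [-0.02  0.02 -0.03] w 1.0026626069984332 g 0.0
trans cm [ 0.14 -0.13 10.38] rot [ 0.    -0.001  0.003]
```

Call:
send_rows(steps=[{"translation": [0.14,-0.13,1.5],"delta_rot": [0,0,0],"jaw": 5},{"translation": [0.14,-0.13,3],"delta_rot": [0,0,0],"jaw": 5},{"translation": [0.14,-0.13,5],"delta_rot": [0,0,0],"jaw": 5},{"translation": [0.14,-0.13,7],"delta_rot": [0,0,0],"jaw": 5},{"translation": [0.14,-0.13,8.8],"delta_rot": [0,0,0],"jaw": 5},{"translation": [0.14,-0.13,9.9],"delta_rot": [0,0,0],"jaw": 5},{"translation": [0.14,-0.13,10.35],"delta_rot": [0,0,0],"jaw": 5},{"translation": [0.14,-0.13,10.35],"delta_rot": [0,0,0],"jaw": 5}])

```text
time: 2.5
tool_pos: [0.5206, 0.0256, 0.1408]
tool_rot: [-0.001, 0.298, 0.955, -0.0]
contact_force: [-1.2, -0.7, -0.5]
gripper_width: 0.59
grasp_force: 0.0
```

```bash
python3 -c "
from h import *
delta((.5217,.0292,.141),145.7)
for n in ('scene','top'):
    f=grab_frame(n); cv2.imwrite(f'pics/{n}2.png',f['pixels'])
im=cv2.imread('pics/scene2.png')[90:270,150:350]; cv2.imwrite('pics/crop2.png',cv2.resize(im,None,fx=3,fy=3))
"
```

```text
t 2.5 pos [0.5206 0.0256 0.1408] yaw 145.33 j [-0.094 -0.107  1.949 -0.     1.301 -1.059] F [-1.2 -0.7 -0.5] T [-0.   -0.04 -0.03] w 0.5897459109603547 g 0.0
trans cm [ 0.11  0.35 -0.02] rot [-0.001 -0.001 -0.007]
```

View pics/crop2.png

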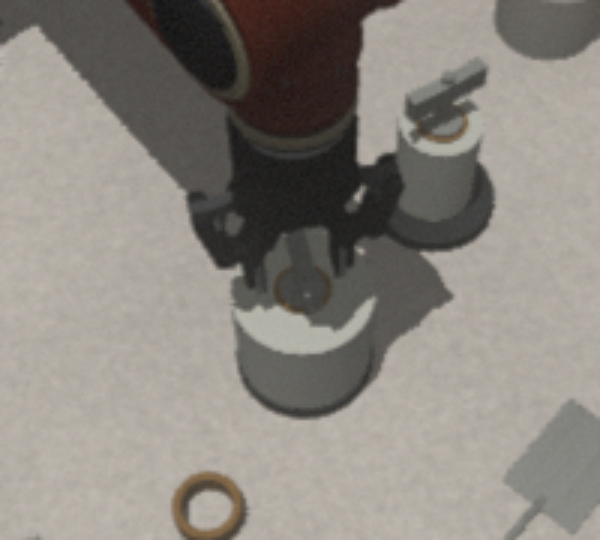

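The crop shows the fingers on either side of the bar, which is at about (300,255) in the crop. They are off by 3–4 mm, so I centre them and then close.

Call:
send_rows(steps=[{"translation": [0.1,0.35,0],"delta_rot": [0,0,0],"jaw": 5},{"translation": [0.1,0.35,0],"delta_rot": [0,0,0],"jaw": 4},{"translation": [0.1,0.35,0],"delta_rot": [0,0,0],"jaw": 3},{"translation": [0.1,0.35,0],"delta_rot": [0,0,0],"jaw": 2.4},{"translation": [0.1,0.35,0],"delta_rot": [0,0,0],"jaw": 2},{"translation": [0.1,0.35,0],"delta_rot": [0,0,0],"jaw": 2},{"translation": [0.1,0.35,0],"delta_rot": [0,0,0],"jaw": 2},{"translation": [0.1,0.35,0],"delta_rot": [0,0,0],"jaw": 2}])

```text
time: 3.4
tool_pos: [0.5225, 0.0297, 0.1417]
tool_rot: [-0.0, 0.297, 0.955, -0.0]
contact_force: [0.7, -0.2, 0.6]
gripper_width: 0.236
grasp_force: 0.0
```

```bash
python3 -c "
from h import *
delta((.5217,.0292,.141),145.7)"
```

```text
t 3.4 pos [0.5225 0.0297 0.1417] yaw 145.4 j [-0.086 -0.104  1.945  0.     1.301 -1.052] F [ 0.7 -0.2  0.6] T [ 0.01 -0.01  0.  ] w 0.23576010555394286 g 0.0
trans cm [ 0.04 -0.08  0.07] rot [-0.    -0.    -0.005]
```

Call:
send_rows(steps=[{"translation": [0.03,-0.06,0.05],"delta_rot": [0,0,0],"jaw": 1.6},{"translation": [0.03,-0.06,0.05],"delta_rot": [0,0,0],"jaw": 1.4},{"translation": [0.03,-0.06,0.05],"delta_rot": [0,0,0],"jaw": 1.0},{"translation": [0.03,-0.06,0.05],"delta_rot": [0,0,0],"jaw": 0.5},{"translation": [0.03,-0.06,0.05],"delta_rot": [0,0,0],"jaw": 0},{"translation": [0.03,-0.06,0.05],"delta_rot": [0,0,0],"jaw": 0},{"translation": [0.03,-0.06,0.05],"delta_rot": [0,0,0],"jaw": 0},{"translation": [0.03,-0.06,0.05],"delta_rot": [0,0,0],"jaw": 0}])

```text
time: 4.2
tool_pos: [0.5215, 0.0288, 0.1413]
tool_rot: [-0.001, 0.297, 0.955, -0.001]
contact_force: [-4.1, -3.1, 1.9]
gripper_width: 0.126
grasp_force: 59.2
```

```bash
python3 -c "
from h import *
delta((.5217,.0292,.141),145.7)"
```

```text
t 4.2 pos [0.5215 0.0288 0.1413] yaw 145.42 j [-8.700e-02 -1.050e-01  1.947e+00 -1.000e-03  1.302e+00 -1.053e+00] F [-4.1 -3.1  1.9] T [-0.52  0.56  0.16] w 0.12589781466544003 g 59.15114117640769
trans cm [0.   0.05 0.03] rot [-0.002 -0.    -0.005]
```

It has a firm grip. Now I turn clockwise (+rz about the downward tool z).

Call:
send_rows(steps=[{"translation": [0,0,0],"delta_rot": [0,0,0.04],"jaw": 0},{"translation": [0,0,0],"delta_rot": [0,0,0.1],"jaw": 0},{"translation": [0,0,0],"delta_rot": [0,0,0.18],"jaw": 0},{"translation": [0,0,0],"delta_rot": [0,0,0.26],"jaw": 0},{"translation": [0,0,0],"delta_rot": [0,0,0.34],"jaw": 0},{"translation": [0,0,0],"delta_rot": [0,0,0.42],"jaw": 0},{"translation": [0,0,0],"delta_rot": [0,0,0.48],"jaw": 0},{"translation": [0,0,0],"delta_rot": [0,0,0.52],"jaw": 0}])

```text
time: 5.0
tool_pos: [0.5215, 0.0288, 0.1414]
tool_rot: [-0.0, 0.533, 0.846, -0.001]
contact_force: [-3.0, -4.0, 2.5]
gripper_width: 0.129
grasp_force: 59.2
```

```bash
python3 -c "
from h import *
delta((.5217,.0292,.141),85)
for n in ('scene','top'): fit(cloud(grab_frame(n)),n)"
```

```text
t 5.0 pos [0.5215 0.0288 0.1414] yaw 115.52 j [-8.700e-02 -1.050e-01  1.947e+00 -1.000e-03  1.302e+00 -5.320e-01] F [-3.  -4.   2.5] T [-0.47  0.58  0.23] w 0.12871794058336694 g 59.183746857452206
trans cm [0.02 0.03 0.04] rot [-0.002  0.001  0.533]
scene 240 rect [525.2  18. ] [44.3 37. ] 85.261 line 124.222244 0.52678776 0.015273057
 roll ((520.4215087890625, 28.445964813232422), 53.45582580566406)
top 11 rect [506.9  58.5] [11.4  4.9] 53.126972 line 43.129326 0.50666577 0.0579492
 roll ((522.5000610351562, 29.6458797454834), 52.66712951660156)
```

Call:
send_rows(steps=[{"translation": [0,0,0],"delta_rot": [0,0,0.04],"jaw": 0},{"translation": [0,0,0],"delta_rot": [0,0,0.1],"jaw": 0},{"translation": [0,0,0],"delta_rot": [0,0,0.18],"jaw": 0},{"translation": [0,0,0],"delta_rot": [0,0,0.26],"jaw": 0},{"translation": [0,0,0],"delta_rot": [0,0,0.34],"jaw": 0},{"translation": [0,0,0],"delta_rot": [0,0,0.42],"jaw": 0},{"translation": [0,0,0],"delta_rot": [0,0,0.5],"jaw": 0},{"translation": [0,0,0],"delta_rot": [0,0,0.54],"jaw": 0}])

```text
time: 5.9
tool_pos: [0.5215, 0.0288, 0.1413]
tool_rot: [0.0, 0.74, 0.673, -0.001]
contact_force: [-3.5, -3.3, 3.0]
gripper_width: 0.127
grasp_force: 59.2
```

Call:
send_rows(steps=[{"translation": [0,0,0],"delta_rot": [0,0,0],"jaw": 0},{"translation": [0,0,0],"delta_rot": [0,0,0],"jaw": 1.5},{"translation": [0,0,0],"delta_rot": [0,0,0],"jaw": 3},{"translation": [0,0,0],"delta_rot": [0,0,0],"jaw": 4},{"translation": [0,0,0],"delta_rot": [0,0,0],"jaw": 5},{"translation": [0,0,0],"delta_rot": [0,0,0],"jaw": 5},{"translation": [0,0,-0.5],"delta_rot": [0,0,0],"jaw": 5},{"translation": [0,0,-1.5],"delta_rot": [0,0,0],"jaw": 5}])

```text
time: 6.7
tool_pos: [0.5214, 0.0295, 0.156]
tool_rot: [-0.001, 0.739, 0.673, -0.001]
contact_force: [0.7, -0.0, -0.8]
gripper_width: 0.585
grasp_force: 0.0
```

```bash
python3 -c "
from h import *
delta((.5217,.0292,.141),85)
for n in ('scene',): fit(cloud(grab_frame(n)),n)"
```

```text
t 6.7 pos [0.5214 0.0295 0.156 ] yaw 84.67 j [-0.086 -0.121  1.935  0.     1.329  0.007] F [ 0.7 -0.  -0.8] T [ 0.05 -0.02  0.  ] w 0.5848963562721463 g 0.0
trans cm [-0.02  0.04  1.5 ] rot [-0.002 -0.    -0.006]
scene 297 rect [521.1  25.5] [55.2 59.2] 134.28876 line 171.09026 0.51622844 0.021211043
 roll ((521.0835571289062, 28.16191864013672), 53.026729583740234)
```

Released. I lift clear, then move aside to check.

Call:
send_rows(steps=[{"translation": [0,0,-2],"delta_rot": [0,0,0],"jaw": 5},{"translation": [0,0,-4],"delta_rot": [0,0,0],"jaw": 5},{"translation": [0,0,-7],"delta_rot": [0,0,0],"jaw": 5},{"translation": [0,0,-10],"delta_rot": [0,0,0],"jaw": 5},{"translation": [-3,0,-12],"delta_rot": [0,0,0],"jaw": 5},{"translation": [-7,0,-12],"delta_rot": [0,0,0],"jaw": 5},{"translation": [-11,0,-12],"delta_rot": [0,0,0],"jaw": 5},{"translation": [-14,0,-12],"delta_rot": [0,0,0],"jaw": 5}])

```text
time: 7.55
tool_pos: [0.5089, -0.112, 0.2777]
tool_rot: [0.001, 0.739, 0.673, 0.0]
contact_force: [0.5, -0.8, -0.3]
gripper_width: 0.585
grasp_force: 0.0
```

```bash
python3 -c "
from h import *
delta((.5217,.0292,.141),85)
for n in ('scene','top'):
    f=grab_frame(n); cv2.imwrite(f'pics/{n}4.png',f['pixels']); fit(cloud(f),n)"
```

```text
t 7.55 pos [ 0.5089 -0.112   0.2777] yaw 84.63 j [-0.359 -0.218  1.814 -0.     1.543 -0.266] F [ 0.5 -0.8 -0.3] T [ 0.04 -0.04  0.05] w 0.584707837316274 g 0.0
trans cm [14.19 -0.07 13.66] rot [ 0.002  0.001 -0.006]
scene 293 rect [521.   28.9] [71.7 13.2] 84.86209 line 83.97144 0.52339244 0.026072241
 roll ((521.4046630859375, 28.63138198852539), 53.43528366088867)
top 179 rect [522.4  30. ] [68.8 12.1] 85.151474 line 84.82127 0.521918 0.029761769
 roll ((522.7197875976562, 29.70720863342285), 53.03992462158203)
```

View pics/scene4.png

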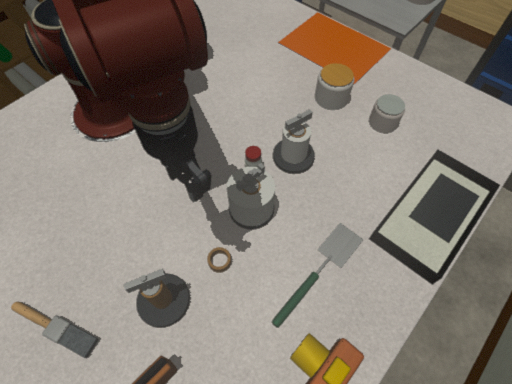

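The picture shows the gripper clear at (200,180), and the fat nut at (253,183) turned from 145.7° to about 85°, which is about 60.7° clockwise. The other nuts, at (298,122) and (145,281), haven't moved. I hand the job in.

```bash
python3 -c "
from h import *
print(job_done())"
```

```text
the job is handed in; nothing more can be done
None
```

I loosened the fat roll's left-hand nut about 60° clockwise and let go of it, left the other two nuts as they were, and handed the job in at about 7.7 s.

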